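# Let the bench winch back to its threading mark

### The arm

A 7-joint arm with a two-finger parallel gripper is mounted at the origin on the work surface. World frame = base frame: x ahead of the robot, y to its left, z up, the work surface at z = 0. Lengths are in m, angles in rad, forces in N, time in s.
With the tool pointing down it reaches from about 0.4 to 0.875 m from the base axis. Payload 19.3 kg.
Tool frame: the origin (TCP) lies at the very end of the fingers, on their centre line; the grasp point (between the pads) lies 19 mm behind it; z points along the fingers, y is the line along which they close (so a half turn about z gives the same grasp; the last joint's range is limited). The gripper opens to 85 mm and grips with 20 to 120 N. Pads are 22 mm wide; open, the fingers measure 114 mm over their backs; the gripper's body (76 mm by 85 mm) begins 54 mm behind the grasp point. The pads swing forward as they close: fully open they stand 13 mm farther back than shut.
Start: joints at [1.262, 0.521, -0.036, 1.599, 0.021, 1.021, -0.113], TCP at [0.148, -0.607, 0.231] pointing down, gripper open.
Joint ranges: [-2.91, 2.91], [-0.3, 2.13], [-1.5, 1.42], [0.17, 2.43], [-1.26, 4.41], [0.16, 1.93], [-2.52, 2.52]. Speed limits (rad/s): [1.89, 1.89, 2.39, 2.39, 3.01, 3.01, 3.01].

### API

Orientations are given as a rotation vector (axis times angle).
In Python, from rig import arm, snapshot, camera_info gives the robot as it stands. The module is installed in compiled form; this text tells all that it offers.
- The arm moves only by the shell command python3 -m pendant 'ROWS'. ROWS is JSON, a list of rows, each a list of 3 entries, a list of its own where there are three numbers: the shift along the tool's x, y, z in mm, then the turn, a rotation vector about the tool's x, y, z in degrees, then the closure, from 0 (fully open) to 1 (shut). In form: [[[tx, ty, tz], [wx, wy, wz], fingers], ...]. A call has 1 to 12 rows; each row shifts and turns the commanded pose from where the row before left it, along the tool's axes as they then stand; what a row does not reach is not made up. A row lasts 1/8 s, in which the tool goes at most 62.5 mm and 10.7 degrees, less where a joint would pass 70% of its speed; a pose out of reach is approached as far as the arm can. A call with a gripper value outside its range is refused whole. The fingers move at their own pace and stop on an object; the grip force is fixed at half the most. Time passes only in rows, so rows that do not move let the fingers close. It gives the time, the measured TCP pose, the force, the opening and the grip force at its end, in the units of the state.
- arm.get_state(): the state, without advancing time (a new reading comes with each control period).
- snapshot(name): name is "side" or "top" or "wrist"; returns the picture (420x560x3 uint8, red, green, blue); there is no depth.
- camera_info(name): a dict with "fx", "fy", "cx", "cy" (pixels), "k1" (the pictures are not rectified: a ray, as slopes to the right and down, at radius r is drawn at 1 + k1 r^2 times it, then the intrinsics apply), "cam_to_world" (4x4, takes a point from camera to world coordinates). Camera axes: x right, y up, looking along -z (the intrinsics and any distortion apply to the point x, -y, -z); pixel columns grow to the right and rows downward; lengths in m; the calibration is good to about 2 mm. A picture is of the moment at which its call begins: read the wrist's pose just before it. camera_info takes no time and is no camera call; for the wrist camera it gives the pose at the moment of the call.
- arm.sign_off(): hands the job in; it is judged then, once.
The state is a dict: "t": time; "joints": joint angles; "qvel": joint speeds; "effort": joint torques, N m; "tool_pos": TCP position; "tcp_rot": TCP orientation; "force": force on the tool from outside, world axes, zero at the start; "moment": the same for the moment, N m; "grip_width": opening from 0.0 (shut) to 1.0 (fully open); "finger_force": force on a finger pad.
Only numpy, scipy, OpenCV 4.12 (cv2) and the standard library are available. Lean on these libraries where they do the work, as an engineer would, in place of code of your own. Each camera call takes 0.05 s, during which the arm holds its last target. There are 200 camera calls.

### The job

The orange-handled hand winch on the service bench must be let back so that a new line can be threaded. First flick its sprung pawl right off the ratchet wheel so that it stays off, then slowly ease the drum back by its crank until the crank arm points straight at the green mark, and let go of it there with the pawl still off. Do not work the blue-handled winch.

Things in the scene. Friction and masses are not known exactly. Their poses are not given: they have to be found in the camera images.
- orange_winch: Bench hand winch, drum upright, fixed: grey plate 215 x 190 x 8 mm, 88 mm drum, steel 12-tooth ratchet wheel on top (91 mm across, z 52 to 62 mm), yellow crank arm above it (top z 74 mm, 85 mm long). Orange crank grip and pawl tab; the other winch's are blue. Origin: on the drum axis at bench height; z up. The pawl is on the +x side, the crank works on the -x side.
- orange_drum (a joint): Drum angle, rad: 0 with the crank arm pointing at the green mark, wound on 0.95 to 1.4 at the start; letting back (clockwise from above) lowers it. The pawl, when on, lets it back one tooth (0.52) at most. With the pawl off a 0.25 N m drag brake (3 to 4 N at the grip) keeps it where it is left. No stop at 0 (stops at -0.5 and 2.0). Slowly means under 4 rad/s, 0.3 m/s at the grip.
- orange_grip (a point): Middle of the top end of the orange crank grip: an upright sleeve 22 mm in diameter and 42 mm tall that spins freely on its pin, on the crank arm 75 mm from the drum axis; its top is 117 mm and its foot 75 mm above the bench. It can be held or pushed without turning the gripper.
- orange_mark (a point): Centre of the top of the green mark: a fixed upright green block 22 x 12 mm on the base plate, 106 mm from the drum axis, top 68 mm above the bench, just outside the end of the crank arm and below it.
- orange_pawl (a joint): Pawl angle in rad: 0 fully in the teeth, up to 0.15 when lying on a tooth, 0.7 fully off. An over-centre spring holds it in the teeth below 0.35 and flips it off, where it stays, above 0.35; about 3.5 N at the tab.
- orange_tab (a point): Top centre of the orange pawl tab: upright pin, 16 mm diameter, z 62 to 110 mm, on the brass pawl lever (top z 62, pivot top z 66 mm). Upright pivot at x +54, y -50 mm in the winch's frame; the tab is 48 mm from it, straight out along the winch's +x when on. Push it towards the winch's -y (clockwise from above) to take the pawl off: it goes 31 mm that way and 11 mm towards -x.
- blue_grip (a point): Middle of the top end of the blue crank grip of the other winch, which is like the orange one in every size. To be left alone.
- blue_pawl (a joint): Pawl angle of the blue winch, measured as for the orange one. To be left in its teeth.

How it is judged:
On the way, in this order (a step that is already met when the one before it is completed fails the run):
1. the orange winch's pawl is flicked off and stays off, with the drum not yet let back to the mark (value of joint orange_pawl above 0.55 rad and value of joint orange_drum above 0.25 rad), for 0.2 s.
2. the crank arm points at the green mark with the pawl off (value of joint orange_pawl above 0.55 rad and value of joint orange_drum between -0.19 and 0.19 rad), for 0.2 s.
At the end, for the whole second after the job is handed in: The orange winch's crank arm points at the green mark within 0.19 rad (11 degrees), its drum is at rest and its pawl is off (angle above 0.55 rad) (all of step 2 and velocity of joint orange_drum between -0.05 and 0.05 rad/s); the robot touches nothing.
It fails at once if the orange drum is let back at more than 4 rad/s instead of eased (velocity of joint orange_drum below -4 rad/s).
It fails at once if the blue winch's crank is moved by more than 20 mm (distance of blue_grip from where it was at the start of the episode above 0.02 m).
It fails at once if the blue winch's pawl is taken off (value of joint blue_pawl above 0.4 rad).
It also fails if it takes over 51 s, if anything falls off the work surface, if the arm or the gripper's body presses on something with over 40 N, if the wrist force passes 120 N, or if a joint passes its speed limit or range.

## Working session

There is one attempt and no reset: what is moved stays moved. The work goes in short steps, Python scripts to look and compute and a shell command to move; the robot and the scene stay as the last step left them, time stands still between calls to the robot, and variables do not carry over. Pictures are saved under pics/ and viewed, at most 10 in all, crops included, and the job is handed in when it is done.

```bash
mkdir -p pics; python3 - <<'E'
from rig import arm,snapshot,camera_info
import cv2,numpy as np
s=arm.get_state();print({k:np.round(v,3) for k,v in s.items()})
ims=[snapshot(n) for n in("top","side")]
for n,i in zip(("top","side"),ims):
    cv2.imwrite(f"pics/{n}0.png",i[...,::-1]);c=camera_info(n);print(n,c)
E
```

```text
{'t': np.float64(0.0), 'joints': array([ 1.262,  0.522, -0.036,  1.6  ,  0.021,  1.021, -0.113]), 'qvel': array([ 0.001, -0.   ,  0.002,  0.   , -0.002,  0.002,  0.001]), 'effort': array([-0.0000e+00, -9.2711e+01,  1.9800e+00, -3.6993e+01,  1.8000e-02,
        8.0000e-03,  0.0000e+00]), 'tool_pos': array([ 0.148, -0.607,  0.231]), 'tcp_rot': array([-3.118, -0.374,  0.   ]), 'force': array([ 0.627, -0.302,  0.115]), 'moment': array([0.008, 0.047, 0.025]), 'finger_force': np.float64(0.0), 'grip_width': np.float64(0.999)}
top {'fx': 494.5070377743569, 'fy': 494.5070377743569, 'cx': 277.6782291488019, 'cy': 211.2350687431689, 'k1': -0.04420871755318624, 'cam_to_world': array([[ 0.0087455 ,  0.98823863, -0.15266934,  0.35952141],
       [-0.99996067,  0.00841805, -0.00279108,  0.0051841 ],
       [-0.00147308,  0.15268774,  0.98827339,  1.12957186],
       [ 0.        ,  0.        ,  0.        ,  1.        ]])}
side {'fx': 419.0019843134472, 'fy': 419.0019843134472, 'cx': 279.9442382884454, 'cy': 204.70387363415338, 'k1': -0.08786104001421384, 'cam_to_world': array([[ 0.99678191,  0.04837427, -0.06391987,  0.48938494],
       [-0.080123  ,  0.57661609, -0.81307699, -0.58677708],
       [-0.00247479,  0.81558189,  0.57863638,  0.53476323],
       [ 0.        ,  0.        ,  0.        ,  1.        ]])}
```

View pics/top0.png

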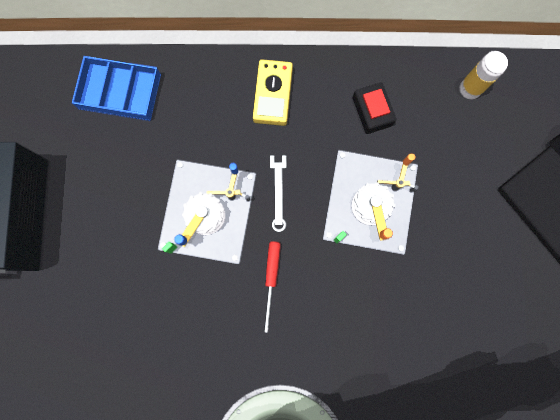

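View pics/side0.png

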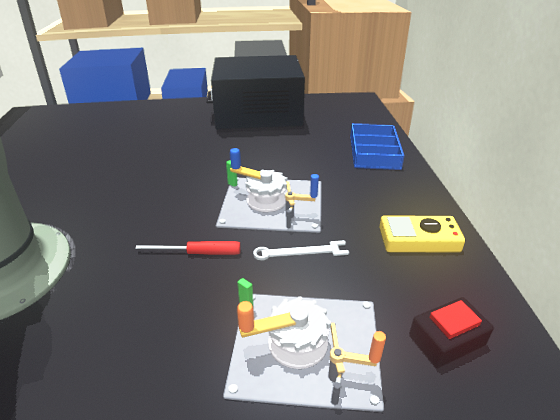

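The top view shows the orange winch at right: tab about (409,158), grip (386,234), mark (341,237), drum (373,204). In the side view they are at tab (377,337), grip (245,305) and mark (245,283).

```bash
cat > h.py <<'E'
import cv2,numpy as np
from rig import camera_info
def ray(n,u,v,c=None):
    c=c or camera_info(n);K=np.array([[c['fx'],0,c['cx']],[0,c['fy'],c['cy']],[0,0,1]])
    p=cv2.undistortPoints(np.array([[[u,v]]],float),K,np.array([c['k1'],0,0,0]))[0,0]
    M=c['cam_to_world'];d=M[:3,:3]@np.array([p[0],-p[1],-1]);return M[:3,3],d
def onz(n,u,v,z,c=None):
    o,d=ray(n,u,v,c);return o+d*(z-o[2])/d[2]
def blobs(im,lo,hi,amin=15):
    h=cv2.cvtColor(im,cv2.COLOR_RGB2HSV);m=cv2.inRange(h,lo,hi)
    n,l,s,c=cv2.connectedComponentsWithStats(m)
    return [(s[i],c[i].round(1),np.argwhere(l==i)[:,::-1]) for i in range(1,n) if s[i,4]>=amin]
OR=((5,160,100),(17,255,255));GR=((50,120,60),(75,255,255))
E
python3 - <<'E'
from h import *
for n in("top","side"):
    im=cv2.imread(f"pics/{n}0.png")[...,::-1].copy()
    for nm,(lo,hi),z in(("or",OR,.1),("gr",GR,.068)):
        for s,c,p in blobs(im,lo,hi): print(n,nm,s,c,onz(n,*c,z).round(3))
    sc=cv2.resize(im[140:260,315:435] if n=="top" else im[260:410,220:400],None,fx=4,fy=4,interpolation=cv2.INTER_CUBIC)
    cv2.imwrite(f"pics/{n}0c.png",sc[...,::-1])
t=cv2.imread("pics/top0c.png");s=cv2.imread("pics/side0c.png")
s=cv2.resize(s,(576,480));cv2.imwrite("pics/c0.png",np.hstack([cv2.resize(t,(480,480))[:,:],s])[:, :].copy()) if 0 else cv2.imwrite("pics/c0.png",t)
E
```

```text
top or [403 155  10  10  47] [406.7 160.6] [ 0.631 -0.268  0.1  ]
top or [379 228  10  11  47] [382.6 234.5] [ 0.471 -0.212  0.1  ]
top gr [335 232   7  11  23] [337.1 238.6] [ 0.465 -0.12   0.068]
top gr [164 242  13  11  62] [170.7 248. ] [0.441 0.238 0.068]
side or [238 309  10  15  64] [241.2 315.5] [ 0.467 -0.222  0.1  ]
side gr [226 160  11  26 160] [230.9 174.7] [0.445 0.189 0.068]
side gr [238 278  15  27 250] [244.7 290.6] [ 0.47  -0.148  0.068]
```

View pics/c0.png

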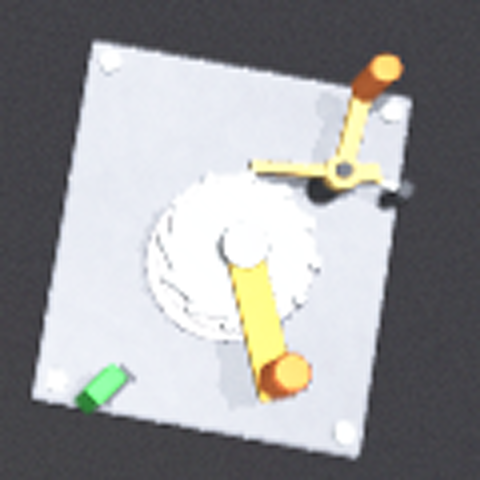

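The enlarged crop (×4, origin (315,140)) shows tab top at (411.5,156.8), pivot (401,182.5), grip top (388,233), mark top (342,235.5), hub (376.5,200.8).

```bash
python3 - <<'E'
from h import *
P={k:onz("top",u,v,z) for k,u,v,z in(("tab",411.3,156.6,.11),("pivot",400.9,182.4,.066),("grip",387.8,232.9,.117),("mark",342.5,235,.068),("hub",376.4,200.7,.08),("c1",315+96/4,140+43/4,.008),("c2",315+412/4,140+100/4,.008),("c3",315+358/4,140+457/4,.008),("c4",315+35/4,140+398/4,.008))}
for k,v in P.items():print(k,v.round(4))
d=lambda a,b:np.hypot(*(P[a]-P[b])[:2]).round(4)
print("tab-piv",d("tab","pivot"),"grip-hub",d("grip","hub"),"mark-hub",d("mark","hub"),"piv-hub",d("pivot","hub"),d("c1","c2"),d("c2","c3"))
a=lambda p,q:np.arctan2(*(P[p]-P[q])[1::-1])
x=a("tab","pivot");print("yaw tab",x,"yaw pivot",a("pivot","hub")-np.arctan2(-50,54),"yaw plate",a("c2","c3"), a("c1","c4"),"drum",a("grip","hub")-a("mark","hub"))
E
```

```text
tab [ 0.6372 -0.2755  0.11  ]
pivot [ 0.5904 -0.2625  0.066 ]
grip [ 0.4727 -0.2194  0.117 ]
mark [ 0.4728 -0.1321  0.068 ]
hub [ 0.5465 -0.2047  0.08  ]
c1 [ 0.6773 -0.134   0.008 ]
c2 [ 0.6449 -0.3186  0.008 ]
c3 [ 0.4364 -0.2805  0.008 ]
c4 [ 0.4686 -0.0971  0.008 ]
tab-piv 0.0486 grip-hub 0.0753 mark-hub 0.1034 piv-hub 0.0726 0.1874 0.212
yaw tab -0.2698351987575786 yaw pivot -0.174846465746332 yaw plate -0.18074626629529048 -0.17514937880862133 drum -5.30825533791856
```

Checks fit: tab–pivot 48.6 mm, grip–hub 75.3, mark–hub 103, pivot–hub 72.6 and plate edge yaw −0.18, so the drum is at about 0.97. First I turn the tool square to the tab's path and shut the fingers. Then I travel high to the far side of the tab.

```bash
python3 -m pendant '[[[0,0,0],[0,0,10],1],[[0,0,0],[0,0,10],1],[[0,0,0],[0,0,10],1],[[0,0,0],[0,0,9.4],1]]' ; python3 -m pendant '[[[25,-46,0],[0,0,0],1],[[25,-46,0],[0,0,0],1],[[25,-46,0],[0,0,0],1],[[25,-46,0],[0,0,0],1],[[25,-46,0],[0,0,0],1],[[25,-46,0],[0,0,0],1],[[25,-46,0],[0,0,0],1],[[25,-46,0],[0,0,0],1],[[25,-46,0],[0,0,0],1],[[25,-46,0],[0,0,0],1],[[25,-46,0],[0,0,0],1],[[22,-50,0],[0,0,0],1]]'
cat > go.py <<'E'
import sys,numpy as np
from rig import arm
from scipy.spatial.transform import Rotation as R
s=arm.get_state();r=R.from_rotvec(s['tcp_rot'])
g=np.array([float(v) for v in sys.argv[1:4]])
print('t',s['t'],'tcp',np.round(s['tool_pos'],4),'axes',np.round(r.as_matrix()[:,:2].T,3).tolist(),'F',np.round(s['force'],1),'shift mm',np.round(r.inv().apply(g-s['tool_pos'])*1000,1))
E
python3 go.py .657 -.235 .231
```

```text
t: 0.6
tool_pos: [0.1478, -0.6071, 0.2309]
tcp_rot: [-3.06, 0.708, 0.001]
force: [0.6, -0.0, -0.0]
grip_width: 0.147
finger_force: 0.0
t: 2.1
tool_pos: [0.6577, -0.2344, 0.2309]
tcp_rot: [3.062, -0.7, -0.001]
force: [-0.1, -0.5, -0.4]
grip_width: -0.004
finger_force: 0.0
t 2.1 tcp [ 0.6577 -0.2344  0.2309] axes [[0.901, -0.434, -0.0], [-0.434, -0.901, 0.0]] F [-0.1 -0.5 -0.4] shift mm [-0.4  0.9 -0.1]
```

```bash
python3 -m pendant '[[[0,0,50],[0,0,0],1],[[0,0,50],[0,0,0],1],[[0,0,46],[0,0,0],1],[[0,0,0],[0,0,0],1]]'; python3 -m pendant '[[[0,8,0],[0,0,0],1],[[0,8,0],[0,0,0],1],[[0,6,0],[0,0,0],1],[[0,6,0],[0,0,0],1],[[0,6,0],[0,0,0],1],[[0,6,0],[0,0,0],1],[[0,4,0],[0,0,0],1],[[0,0,0],[0,0,0],1]]'; python3 - <<'E'
from h import *
from rig import snapshot
im=snapshot("side");cv2.imwrite("pics/s1.png",cv2.resize(im[220:420,200:420],None,fx=2.5,fy=2.5)[...,::-1])
E
```

```text
t: 2.6
tool_pos: [0.6546, -0.2345, 0.082]
tcp_rot: [-3.062, 0.699, 0.01]
force: [-0.1, -0.6, 1.1]
grip_width: 0.006
finger_force: 0.0
t: 3.6
tool_pos: [0.6373, -0.2753, 0.0852]
tcp_rot: [3.062, -0.7, -0.001]
force: [-0.5, 0.2, -0.0]
grip_width: -0.007
finger_force: 0.0
```

View pics/s1.png

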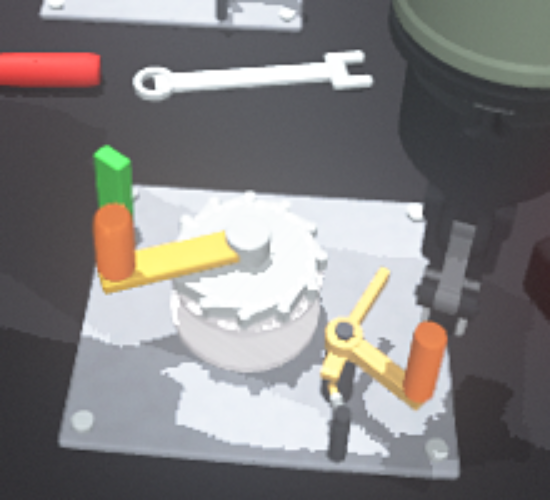

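The pawl is flipped off: the lever is swung clear of the teeth, the tab stands at about (428,365) away from the fingers, and the drum hasn't moved. Next I rise, open and go over the grip.

```bash
python3 -m pendant '[[[0,-5,-30],[0,0,0],1],[[0,0,-45],[0,0,0],1],[[0,0,0],[0,0,0],0]]'; python3 go.py .4727 -.2194 .160
```

```text
t: 4.03
tool_pos: [0.6415, -0.2707, 0.1639]
tcp_rot: [3.062, -0.699, 0.009]
force: [-0.5, 0.7, -0.2]
grip_width: 0.195
finger_force: 0.0
t 4.025 tcp [ 0.6415 -0.2707  0.1639] axes [[0.901, -0.434, 0.005], [-0.434, -0.901, -0.001]] F [-0.5  0.7 -0.2] shift mm [-174.4   27.     2.9]
```

```bash
python3 -m pendant '[[[-44,7,0],[0,0,0],0],[[-44,7,0],[0,0,0],0],[[-44,7,0],[0,0,0],0],[[-43,7,0],[0,0,0],0],[[0,0,0],[0,0,0],0],[[0,0,0],[0,0,0],0]]'; python3 go.py .4727 -.2194 .085
python3 - <<'E'
from h import *
from rig import snapshot
c=camera_info("wrist");im=snapshot("wrist");cv2.imwrite("pics/w1.png",im[...,::-1])
for s,p,_ in blobs(im,*OR):print(s,p,onz("wrist",*p,.112,c).round(4))
for s,p,_ in blobs(im,*GR):print('g',s,p,onz("wrist",*p,.068,c).round(4))
E
```

```text
t: 4.78
tool_pos: [0.4705, -0.2196, 0.1603]
tcp_rot: [-3.063, 0.699, -0.001]
force: [0.5, -0.8, -0.3]
grip_width: 1.003
finger_force: 0.0
t 4.775 tcp [ 0.4705 -0.2196  0.1603] axes [[0.901, -0.434, 0.001], [-0.434, -0.901, -0.0]] F [ 0.5 -0.8 -0.3] shift mm [ 1.8 -1.1 75.3]
[ 255  189   40   53 1069] [274.9 208.4] [ 0.4791 -0.2211  0.112 ]
g [150 216  39  50 975] [169.6 239.5] [ 0.478  -0.1412  0.068 ]
```

View pics/w1.png

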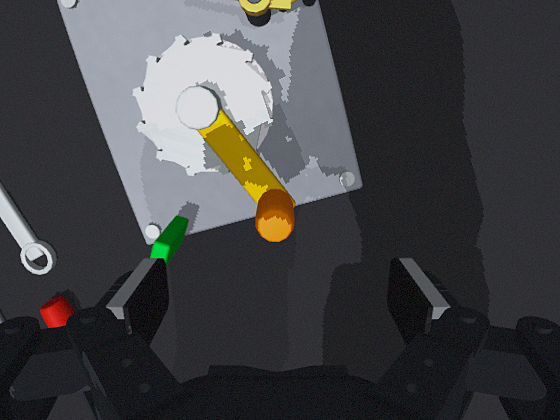

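The wrist view shows the grip top disc at about (275,223), hub (197,107) and mark (165,245). I'll refine the positions and compute the arc.

```bash
python3 - <<'E'
from h import *
g=onz("wrist",275,223,.117);h=onz("wrist",197,107,.08);m=onz("wrist",162,250,.068)
print(g.round(4),h.round(4),m.round(4),np.hypot(*(g-h)[:2]),np.hypot(*(m-h)[:2]))
a=lambda p,q:np.arctan2(*(p-q)[1::-1])
print("drum",(a(g,h)-a(m,h))%6.283,"mark dir",a(m,h))
# arc with blended hub and mark direction
H=np.array([.5465,-.2047]);am=2.363;a0=3.338;x=np.array([.901,-.434]);y=np.array([-.434,-.901])
t=np.linspace(a0,am,13);P=H+.075*np.c_[np.cos(t),np.sin(t)]
D=np.diff(P,axis=0)*1e3;print(P[[0,-1]].round(4));print(np.c_[D@x,D@y].round(1).tolist())
E
python3 go.py .4727 -.2194 .085
```

```text
[ 0.4734 -0.2185  0.117 ] [ 0.5457 -0.2027  0.08  ] [ 0.4738 -0.1326  0.068 ] 0.07389881524896491 0.10039614188384632
drum 0.9879069080351259 mark dir 2.3681574068429985
[[ 0.4729 -0.2193]
 [ 0.4931 -0.152 ]]
[[-3.5, -5.0], [-3.0, -5.3], [-2.6, -5.5], [-2.2, -5.7], [-1.7, -5.9], [-1.2, -6.0], [-0.7, -6.1], [-0.2, -6.1], [0.3, -6.1], [0.8, -6.0], [1.3, -6.0], [1.7, -5.8]]
t 4.825 tcp [ 0.4707 -0.2197  0.1602] axes [[0.901, -0.434, 0.0], [-0.434, -0.901, -0.0]] F [ 0.4 -0.9 -0.4] shift mm [ 1.6 -1.1 75.2]
```

```bash
python3 -m pendant '[[[2,-1,25],[0,0,0],0],[[0,0,25],[0,0,0],0],[[0,0,25],[0,0,0],0],[[0,0,0],[0,0,0],0],[[0,0,0],[0,0,0],0.4],[[0,0,0],[0,0,0],0.6],[[0,0,0],[0,0,0],0.75],[[0,0,0],[0,0,0],0.85],[[0,0,0],[0,0,0],1],[[0,0,0],[0,0,0],1]]'; python3 go.py .4729 -.2193 .085
```

```text
t: 6.08
tool_pos: [0.4727, -0.2197, 0.086]
tcp_rot: [3.063, -0.699, 0.002]
force: [-0.6, 1.7, 9.3]
grip_width: 0.235
finger_force: 58.3
t 6.075 tcp [ 0.4727 -0.2197  0.086 ] axes [[0.901, -0.434, 0.001], [-0.434, -0.901, -0.0]] F [-0.6  1.7  9.3] shift mm [ 0.  -0.5  1. ]
```

The grip is held (opening 20 mm, 58 N). I'll lift 1 mm to relieve the vertical load, then follow the arc.

```bash
python3 -m pendant '[[[-3.5,-5,-1],[0,0,0],1],[[-3,-5.3,0],[0,0,0],1],[[-2.6,-5.5,0],[0,0,0],1],[[-2.2,-5.7,0],[0,0,0],1],[[-1.7,-5.9,0],[0,0,0],1],[[-1.2,-6,0],[0,0,0],1]]'; python3 -m pendant '[[[-0.7,-6.1,0],[0,0,0],1],[[-0.2,-6.1,0],[0,0,0],1],[[0.3,-6.1,0],[0,0,0],1],[[0.8,-6,0],[0,0,0],1],[[1.3,-6,0],[0,0,0],1],[[1.7,-5.8,0],[0,0,0],1],[[0,0,0],[0,0,0],1],[[0,0,0],[0,0,0],1]]'; python3 go.py .4931 -.152 .085
```

```text
t: 6.82
tool_pos: [0.4736, -0.183, 0.0862]
tcp_rot: [3.063, -0.699, -0.001]
force: [0.2, -3.8, -5.4]
grip_width: 0.23
finger_force: 60.4
t: 7.82
tool_pos: [0.4925, -0.1507, 0.0862]
tcp_rot: [-3.062, 0.697, 0.001]
force: [-2.1, 4.7, -1.4]
grip_width: 0.233
finger_force: 61.0
t 7.825 tcp [ 0.4925 -0.1507  0.0862] axes [[0.901, -0.433, -0.001], [-0.433, -0.901, -0.001]] F [-2.1  4.7 -1.4] shift mm [1.1 0.9 1.2]
```

On target; releasing, rising straight up and moving aside.

```bash
python3 -m pendant '[[[0,0,0],[0,0,0],0.7],[[0,0,0],[0,0,0],0.5],[[0,0,0],[0,0,0],0.3],[[0,0,0],[0,0,0],0],[[0,0,0],[0,0,0],0],[[0,0,-25],[0,0,0],0],[[0,0,-40],[0,0,0],0],[[0,0,-40],[0,0,0],0],[[0,0,0],[0,0,0],0]]'; python3 -m pendant '[[[0,40,0],[0,0,0],0],[[0,40,0],[0,0,0],0],[[0,40,0],[0,0,0],0],[[0,40,0],[0,0,0],0],[[0,40,0],[0,0,0],0],[[0,40,0],[0,0,0],0],[[0,0,0],[0,0,0],0],[[0,0,0],[0,0,0],0]]'; python3 - <<'E'
from h import *
from rig import snapshot
im=snapshot("top");cv2.imwrite("pics/t2.png",cv2.resize(im[140:260,315:435],None,fx=4,fy=4,interpolation=cv2.INTER_CUBIC)[...,::-1])
E
```

```text
t: 8.95
tool_pos: [0.4937, -0.1526, 0.1938]
tcp_rot: [-3.063, 0.7, -0.007]
force: [-0.5, 0.3, 0.0]
grip_width: 0.997
finger_force: 0.0
t: 9.95
tool_pos: [0.3883, -0.3678, 0.1906]
tcp_rot: [-3.062, 0.699, 0.001]
force: [-1.2, -0.2, -0.2]
grip_width: 1.002
finger_force: 0.0
```

View pics/t2.png

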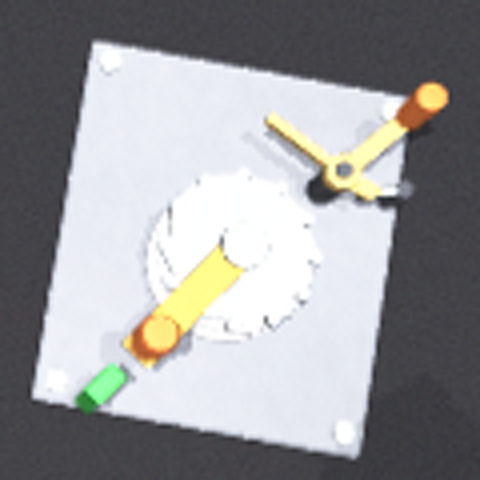

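The arm points at the green mark (grip (159,334), mark (111,381)) and the pawl is well off. I'll check the angle before handing in.

```bash
python3 - <<'E'
from h import *
from rig import arm
g=onz("top",315+159/4,140+333/4,.117);H=np.array([.5465,-.2047,0]);d=g-H
a=np.arctan2(d[1],d[0])-2.363;t=onz("top",315+432/4,140+97/4,.11);p=t-np.array([.5904,-.2625,0])
pw=-.18-np.arctan2(p[1],p[0]);print("drum",a,np.hypot(d[0],d[1]),"pawl",pw)
if abs(a)<.1 and pw>.55: print(arm.sign_off())
E
```

```text
drum 0.0026190888746997487 0.07609980727359526 pawl 0.7101989647549434
the job is handed in; nothing more can be done
None
```

The orange winch's pawl is off (about 0.71 rad) and its crank was eased back and let go pointing at the green mark, within about 0.01 rad by the last picture; the blue winch was not touched, and the job is handed in.

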